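Feed a filter cartridge up the guide channel of a water unit with a push stick

ROBOT

A 6-joint arm with a two-finger parallel gripper is mounted at the origin on the work surface. World frame = base frame: x ahead of the robot, y to its left, z up, the work surface at z = 0. Lengths are in mm, angles in rad, forces in N, time in s.
With the tool pointing down it reaches from about 275 to 1000 mm from the base axis. Payload 8.4 kg.
Tool frame: the origin (TCP) lies at the very end of the fingers, on their centre line; the grasp point (between the pads) lies 19 mm behind it; z points along the fingers, x is the direction in which the jaws open and shut, and the axes are right-handed (so a half turn about z gives the same grasp; the last joint's range is limited). The gripper opens to 85 mm and grips with 20 to 120 N. Pads are 22 mm wide; open, the fingers measure 114 mm over their backs; the gripper's body (76 mm by 85 mm) begins 54 mm behind the grasp point. The pads swing forward as they close: fully open they stand 13 mm farther back than shut.
Start: joints at [-1.23, 0.353, 1.633, -0, 1.155, -0.002], TCP at [210.077, -588.638, 200.981] pointing down, gripper open.
Joint ranges: [-2.63, 2.63], [-0.92, 2.1], [0.06, 2.66], [-1.3, 4.44], [0, 2.69], [-3.02, 3.02]. Speed limits (rad/s): [2.22, 2.22, 2.79, 3.14, 3.14, 3.14].

INTERFACE

Orientations are given as [roll, pitch, yaw] about the fixed x, y, z axes, in that order (R = Rz(yaw) Ry(pitch) Rx(roll)).
In Python, from rig import r gives the robot as it stands. The module is installed in compiled form; this text tells all that it offers.
- The arm moves only by the tool apply_moves, never from a script. Its argument "targets" is a list that holds one entry, the list of rows, each a list of 7 numbers: the gripper's target within -1 to 1 (fully open at 1, half-way at 0, shut at -1), then the shift along the tool's x, y, z in cm, then the turn, a rotation vector about the tool's x, y, z in degrees. A call has 1 to 8 rows; each row is the pose to reach, as a shift and turn from the pose measured when the call began, along the tool's axes at that moment; what a row does not reach only later rows make up. A row lasts 1/10 s, in which the tool goes at most 50 mm and 8.59 degrees, less where a joint would pass 70% of its speed; a pose out of reach is approached as far as the arm can. A call with a gripper value outside its range is refused whole. The fingers move at their own pace and stop on an object; "newtons" is the grip in N (left out, the last holds). Time passes only in rows, so rows that repeat a pose let the fingers close. It gives the time, the measured TCP pose, the force and the opening at its end, in the units of the state.
- r.sense(): the state, without advancing time (a new reading comes with each control period).
- r.grab_frame(name): name is "side" or "top"; returns a dict with "pixels" (400x640x3 uint8, red, green, blue), "fov_y" (degrees; the focal length in pixels is half the picture's height over the tangent of half this angle, whatever the lens; pixels are square), "cx", "cy" (the principal point, pixels), "R" (3x3) and "t" (3): a world point X has camera coordinates R X + t. Camera axes: x right, y down, z forward; pixel columns grow to the right and rows downward; lengths in mm; the calibration is good to about 2 mm. A picture is of the moment at which its call begins. There is no depth.
- r.sign_off(): hands the job in, once; it reports no verdict.
The state is a dict: "clock": time; "qpos": joint angles; "qvel": joint speeds; "joint_efforts": joint torques, N m; "eef_pos": TCP position; "tcp_rot": TCP orientation; "contact_force": force on the tool from outside, world axes, zero at the start; "wrist_torque": the same for the moment, N m; "opening": opening from 0.0 (shut) to 1.0 (fully open).
Only numpy, scipy, OpenCV 4.12 (cv2) and the standard library are available. Lean on these libraries where they do the work, as an engineer would, in place of code of your own. Each camera call takes 0.05 s, during which the arm holds its last target. There are 200 camera calls.

TASK

Load the filter cartridge into the water unit: set it in the open part of the sloping guide channel with its nozzle pointing up the slope, then use the push stick to push it up under the clear cover until it is fully home against the stop. Lay the push stick back on its mat, handle up. Set things down gently rather than dropping them, and leave the bottle, the jar and the beaker as they stand.

Things in the scene. Friction and masses are not known exactly. Their poses are not given: they have to be found in the camera images.
- channel: Fixed guide channel of the white water unit, sloping up 28 deg away from the robot. Origin: middle of the lower open end of its floor, 70 mm above the bench. x up the slope, y across to the left, z square to the floor. 46 mm wide inside, 255 mm long. Open above from x = 0 to 145 mm: side walls straight to 10 mm, then flared outward, up to 18 mm high, 33 mm off the middle line.
- tunnel_mouth (a point): Channel floor's middle line at x = 145 mm, where the tunnel begins; same axes as the channel. From here to the stop it is 46 mm wide and 60 mm high inside; its clear cover's top is 64 mm above the floor. The floor is rubber: the cartridge stays where it is left on the slope. White housing stands below the channel and behind the stop (150 mm wide, 215 mm high).
- stop (a point): Middle of the stop, a plate square to the channel at its upper end (channel x = 255 mm), 28 mm above the floor: where the nozzle tip touches when fully home. Same axes as the channel. The cartridge's rear face is then 30 mm inside the tunnel.
- cartridge_mid (a point): Filter cartridge, loose, 0.2 to 0.4 kg: white block with two thin grey bands, a grey nozzle at one end. Starts upright on the bench at one side of the unit (stick and mat at the other; which varies). Point: centre of the block, 66 mm long (x), 40 wide (y), 56 high (z up); underside 28 mm below, rear face 33 mm behind. x points to the nozzle, a stub 18 mm across, 14 mm long, centred on the front.
- cartridge_nose (a point): Tip of the cartridge's nozzle, 47 mm ahead (+x) of the block's centre, 28 mm above its underside; same axes.
- stick_grip (a point): Wooden push stick, loose, 0.14 kg. Point: in its handle, 41 mm above the underside. x to the pushing end, z up. Blade 130 mm long, 30 wide, 14 thick; flat pushing face 34 mm wide, 34 high, 75 mm ahead of this point; tail 55 mm behind. Handle: upright fin, 50 mm long (25 each way from the point), 16 thick (y), its top 60 mm above the underside.
- mat: The stick's dark rubber mat, fixed flat on the bench, 210 mm (x) by 100 mm (y), 4 mm thick. Origin: centre of its underside, on the bench. The stick starts near its middle, lengthwise.
- bottle: Bystander: white plastic bottle, 60 mm across, 150 mm high, standing. Origin: centre of its underside.
- jar: Bystander: white plastic jar, 70 mm across, 90 mm high, standing. Origin: centre of its underside.
- beaker: Bystander: glass beaker, 70 mm across the rim, 90 mm high, standing. Origin: centre of its underside.
Not all that is in view belongs to the job. Leave any green look-alike of the part that bears cartridge_mid alone. There is more than one size of the part that bears stick_grip; the job needs the larger.

How it is judged (in metres and radians):
On the way, in this order (a step that is already met when the one before it is completed fails the run):
1. the cartridge lies on the floor of the open part of the channel, nozzle up the slope, let go (y of cartridge_mid in the frame of channel between -0.007 and 0.007 m and z of cartridge_mid in the frame of channel between 0.022 and 0.036 m and angle between the x axis of cartridge_mid and the x axis of channel, either way round below 0.12 rad and angle between the z axis of cartridge_mid and the z axis of channel, either way round below 0.12 rad and x of cartridge_mid in the frame of channel between 0.03 and 0.16 m and x of cartridge_nose in the frame of channel above 0.07 m and contact force between the fingers and cartridge below 0.1 N), for 0.2 s.
2. the stick pushes the cartridge up into the tunnel, with no finger on the cartridge (y of cartridge_mid in the frame of channel between -0.007 and 0.007 m and z of cartridge_mid in the frame of channel between 0.022 and 0.036 m and angle between the x axis of cartridge_mid and the x axis of channel, either way round below 0.12 rad and angle between the z axis of cartridge_mid and the z axis of channel, either way round below 0.12 rad and x of cartridge_nose in the frame of channel above 0.23 m and contact force between stick and cartridge above 0.2 N and contact force between the fingers and cartridge below 0.1 N), for 0.02 s.
At the end, for the whole second after the job is handed in: The cartridge lies flat in the channel (within 0.12 rad), nozzle within 6 mm of the stop; the push stick lies at rest on its mat, handle up (within 0.12 rad), its handle over the mat (within 110 mm lengthwise and 45 mm across of the mat's middle) (y of cartridge_mid in the frame of channel between -0.007 and 0.007 m and z of cartridge_mid in the frame of channel between 0.022 and 0.036 m and angle between the x axis of cartridge_mid and the x axis of channel, either way round below 0.12 rad and angle between the z axis of cartridge_mid and the z axis of channel, either way round below 0.12 rad and x of cartridge_nose in the frame of channel above 0.249 m and x of stick_grip in the frame of mat between -0.11 and 0.11 m and y of stick_grip in the frame of mat between -0.045 and 0.045 m and z of stick_grip in the frame of mat between 0.038 and 0.052 m and angle between stick_grip's own z axis and vertical below 0.12 rad and linear speed of each of stick, cartridge below 0.02 m/s); the robot touches nothing.
It fails at once if the bottle is moved more than 30 mm or tipped (distance of bottle from where it was at the start of the episode above 0.03 m or angle between bottle's own z axis and vertical above 0.35 rad).
It fails at once if the jar is moved more than 30 mm or tipped (distance of jar from where it was at the start of the episode above 0.03 m or angle between jar's own z axis and vertical above 0.35 rad).
It fails at once if the beaker is moved more than 30 mm or tipped (distance of beaker from where it was at the start of the episode above 0.03 m or angle between beaker's own z axis and vertical above 0.35 rad).
It fails at once if the cartridge is dropped or thrown (faster than 0.9 m/s out of the fingers) (linear speed of cartridge above 0.9 m/s and contact force between the fingers and cartridge below 0.05 N).
It fails at once if the stick is dropped or thrown (faster than 0.9 m/s out of the fingers) (linear speed of stick above 0.9 m/s and contact force between the fingers and stick below 0.05 N).
It also fails if it takes over 72 s, if anything falls off the work surface, if the arm or the gripper's body presses on something with over 40 N, if the wrist force passes 120 N, or if a joint passes its speed limit or range.

## Working session

There is one attempt and no reset: what is moved stays moved. The work goes in short steps, Python scripts to look and compute and a tool call to move; the robot and the scene stay as the last step left them, time stands still between calls to the robot, and variables do not carry over. Pictures are saved under pics/ and viewed, about 8 in all and at most 12, crops included, and the job is handed in when it is done.

Besides the shell and the picture viewer there is one more tool, called after "Request:" by a JSON object that holds its "method" and its "body", one argument or row to a line. apply_moves: Moves the arm, as the interface text tells. Its arguments: {"type":"object","properties":{"targets":{"type":"array"},"newtons":{"type":"number"}},"required":["targets"]}

```bash
mkdir -p pics
cat > h.py <<'E'
import numpy as np, cv2
from rig import r
def grab(n,f=None):
    d=r.grab_frame(n); d['f']=200/np.tan(np.radians(d['fov_y'])/2)
    d['R']=np.array(d['R']);d['t']=np.array(d['t'])
    if f: cv2.imwrite('pics/'+f,d['pixels'][:,:,::-1])
    return d
def ray(d,u,v):
    c=-d['R'].T@d['t']; w=d['R'].T@np.array([(u-d['cx'])/d['f'],(v-d['cy'])/d['f'],1]); return c,w/np.linalg.norm(w)
def onz(d,u,v,z):
    c,w=ray(d,u,v); return c+w*(z-c[2])/w[2]
def proj(d,X):
    p=d['R']@np.array(X,float)+d['t']; return d['f']*p[:2]/p[2]+[d['cx'],d['cy']]
def tri(d1,p1,d2,p2):
    c1,w1=ray(d1,*p1);c2,w2=ray(d2,*p2)
    s=np.linalg.lstsq(np.c_[w1,-w2],c2-c1,rcond=None)[0]
    a=c1+s[0]*w1;b=c2+s[1]*w2; return (a+b)/2,np.linalg.norm(a-b)
E
python3 - <<'E'
from h import *
for n in('top','side'):
    d=grab(n,n+'0.png'); print(n,d['fov_y'],d['cx'],d['cy'],-d['R'].T@d['t'],d['R'].round(3).tolist())
print(r.sense())
a=cv2.imread('pics/top0.png')
E
```

```text
top 47.30896226782098 322.63318922497695 194.52188261669724 [ 348.52785792    8.14887589 1417.33104862] [[-0.044, -0.999, -0.005], [-0.979, 0.044, -0.201], [0.201, -0.004, -0.98]]
side 50.66988607261221 322.2157883472388 193.92919844527978 [  53.18979119  784.87989305 1072.60198445] [[-0.811, -0.586, 0.014], [-0.415, 0.557, -0.72], [0.414, -0.589, -0.694]]
{'clock': 0.1, 'qpos': array([-1.23041196e+00,  3.53594585e-01,  1.63407770e+00, -9.97629432e-06,
        1.15522136e+00, -2.39393669e-03]), 'qvel': array([-0.00138125, -0.00204911, -0.00225658, -0.00087984, -0.00204908,
        0.00290687]), 'joint_efforts': array([ 2.81304659e-03, -6.06355405e+01, -3.42820573e+01,  2.43670493e-04,
        3.82801911e-03,  1.91822920e-05]), 'eef_pos': array([ 209.90381511, -588.18217325,  200.31931405]), 'tcp_rot': array([ 3.14158665e+00,  1.30101049e-03, -1.22801399e+00]), 'contact_force': array([-0.60828225, -0.51805901, -0.81381144]), 'wrist_torque': array([-0.01761992, -0.02028149,  0.02176858]), 'opening': 1.0008515712167778}
```

View pics/top0.png

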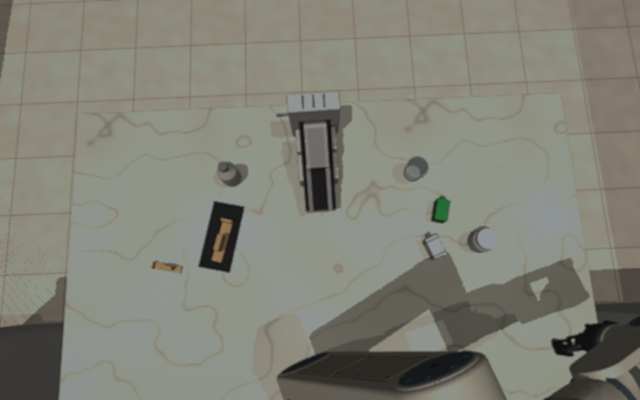

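View pics/side0.png

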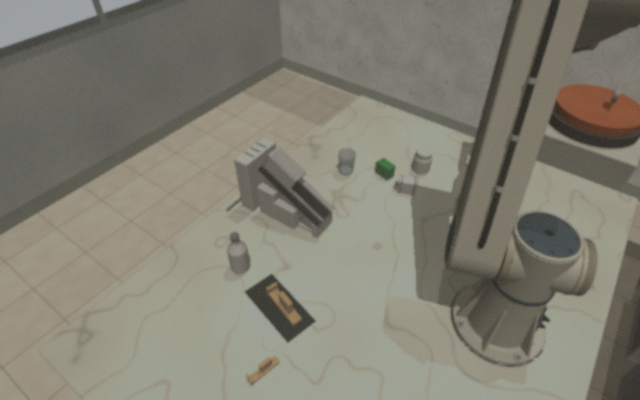

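Top view: the white cartridge is at (434,246). It could be confused with the green block (442,209) or the jar (482,239). The large stick is on the mat at (221,241), and the small decoy stick is at (167,267). The channel runs from (320,210) at its lower end up to (318,122), and the beaker is at (416,169), the bottle at (229,174). I'll check these in one crop montage.

Run:
```python
import cv2,numpy as np
a=cv2.imread('pics/top0.png');s=cv2.imread('pics/side0.png')
def c(im,x,y,w,h,k): return cv2.resize(im[y:y+h,x:x+w],None,fx=k,fy=k,interpolation=cv2.INTER_CUBIC)
A=c(a,410,190,50,75,5)   #250x375 cartridge
B=c(a,195,195,55,75,5)   #275
C=c(a,280,85,75,135,2.8) #210x378
C=C[:375]
top=np.hstack([A,B,C])
D=c(s,370,150,50,50,4);E=c(s,240,265,80,80,2.5);F=c(s,225,135,115,110,1.81)[:200]
bot=np.hstack([D,E[:200],F[:199] if 0 else cv2.resize(F,(208,200))])
W=max(top.shape[1],bot.shape[1]);p=lambda m:cv2.copyMakeBorder(m,0,0,0,W-m.shape[1],0)
cv2.imwrite('pics/m1.png',np.clip(np.vstack([p(top),p(bot)])*1.5,0,255).astype(np.uint8))
h=cv2.cvtColor(a,cv2.COLOR_BGR2HSV)
for n,m,box in(('stick',(h[...,1]>90)&(h[...,0]<25)&(h[...,2]>60),(195,195,55,80)),('mat',h[...,2]<45,(190,190,70,90)),('chan',h[...,2]<50,(290,110,60,110))):
    x,y,w,hh=box;mm=np.zeros(h.shape[:2],np.uint8);mm[y:y+hh,x:x+w]=m[y:y+hh,x:x+w]*255
    cs=cv2.findContours(mm,0,2)[0];k=max(cs,key=cv2.contourArea);print(n,cv2.contourArea(k),cv2.boxPoints(cv2.minAreaRect(k)).round(1).tolist())
```

```text
stick 477.5 [[209.5, 260.1000061035156], [220.39999389648438, 216.60000610351562], [233.3000030517578, 219.8000030517578], [222.39999389648438, 263.3999938964844]]
mat 1825.5 [[199.5, 265.3999938964844], [214.0, 200.6999969482422], [242.89999389648438, 207.1999969482422], [228.3000030517578, 271.8999938964844]]
chan 523.0 [[310.6000061035156, 168.3000030517578], [324.5, 167.39999389648438], [327.20001220703125, 208.6999969482422], [313.20001220703125, 209.60000610351562]]
```

View pics/m1.png

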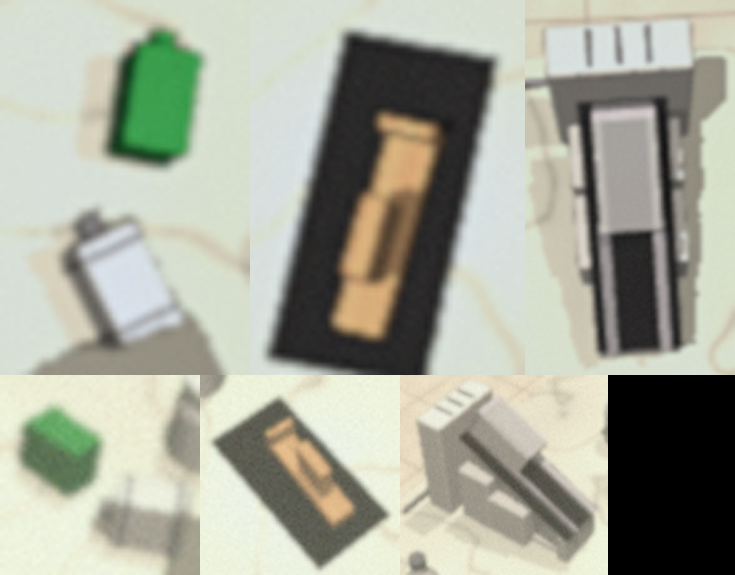

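The crop confirms the choice: the white banded cartridge has its nozzle up and to the left, and the large stick on the mat has its pushing end up the image. Next step is turning these pixels into positions.

Run:
```python
from h import *
d=grab('top'); s=grab('side')
def P(x,y,ox,oy,k,z): return onz(d,ox+(x+.5)/k-.5,oy+(y+.5)/k-.5,z)
yaw=lambda v:np.degrees(np.arctan2(v[1],v[0])).round(1)
# cartridge top face corners z=56
c=[P(x,y,410,190,5,56) for x,y in((78,252),(132,217),(180,318),(128,342))]
print('cart',np.mean(c,0).round(1),[np.linalg.norm(c[i]-c[i-1]).round(1) for i in range(4)],yaw(c[0]-c[3]),yaw(c[1]-c[2]))
# stick
f=[P(x-250,y,195,195,5,38) for x,y in((378,112),(441,125))]
t=[P(x-250,y,195,195,5,18) for x,y in((332,330),(384,340))]
F=np.mean(f,0);T=np.mean(t,0);v=(F-T)[:2];u=v/np.linalg.norm(v)
print('stick',F.round(1),T.round(1),np.linalg.norm(v).round(1),yaw(v),'grip',(F[:2]-75*u).round(1),(T[:2]+55*u).round(1))
m=[onz(d,*p,4) for p in((199.5,265.4),(214,200.7),(242.9,207.2),(228.3,271.9))]
print('mat',np.mean(m,0).round(1),[np.linalg.norm(m[i]-m[i-1]).round(1) for i in range(4)],yaw(m[1]-m[0]))
# channel
a=[onz(d,*p,70) for p in((313.2,209.6),(327.2,208.7))]
zm=70+145*np.sin(.4887)
b=[onz(d,*p,zm) for p in((310.6,168.3),(324.5,167.4))]
A=np.mean(a,0);B=np.mean(b,0);print('chan',A.round(1),B.round(1),yaw(B-A),np.linalg.norm(a[0]-a[1]),(B-A).round(1))
# housing top (z 215) far panel corners
g=[onz(d,280+x/2.8-.3,85+y/2.8-.3,215) for x,y in((20,28),(166,20),(169,67),(22,79))];print('house',np.round(g,1).tolist(),yaw(g[0]-g[1])-90,yaw(g[3]-g[2])-90)
for n,p in(('cart',np.mean(c,0)),('A',A),('grip',[*(F[:2]-75*u),64])):print(n,proj(s,p).round(1))
for n,p in(('bottle',(229,170,140)),('jar',(483,237,90)),('beaker',(416,167,90))):print(n,onz(d,*p).round())
```

```text
cart [ 456.9 -325.2   56. ] [np.float64(59.7), np.float64(39.2), np.float64(65.2), np.float64(34.5)] 24.5 20.4
stick [571.  299.4  38. ] [442.5 335.2  18. ] 133.4 -15.6 grip [498.7 319.5] [495.5 320.4]
mat [522.1 323.    4. ] [np.float64(91.4), np.float64(204.9), np.float64(94.3), np.float64(204.2)] -12.3
chan [580.9  12.1  70. ] [690.6  14.4 138.1] 1.2 41.984432982389905 [109.8   2.2  68.1]
house [[886.6, 91.5, 215.0], [888.4, -55.6, 215.0], [838.1, -56.0, 215.0], [832.2, 91.0, 215.0]] 0.7000000000000028 2.299999999999997
cart [407.7 178.9]
A [325.6 216.2]
grip [284.9 296.7]
bottle [695. 270. 140.]
jar [ 474. -457.   90.]
beaker [ 693. -281.   90.]
```

```bash
cat >> h.py <<'E'
from scipy.spatial.transform import Rotation as Ro
PH=np.radians(28)
CO=np.array([581,12.1,70.]);CY=np.radians(1.2)
def chanR(): return Ro.from_euler('z',CY)*Ro.from_euler('y',-PH)   # channel axes in world
def ch(p): return CO+chanR().apply(p)
def inch(p): return chanR().inv().apply(np.array(p)-CO)
TD=Ro.from_matrix(np.array([[0,-1,0],[-1,0,0],[0,0,-1]]))  # tool in part: tool x=-y, y=-x, z=-z
def down(yawdeg): return Ro.from_euler('z',yawdeg,degrees=True)*TD
def move(pos,R,start=None):
    st=r.sense(); p=st['eef_pos'];R0=Ro.from_euler('xyz',st['tcp_rot'])
    if start is not None:p,R0=start
    sh=R0.inv().apply(np.array(pos)-p)/10; rv=(R0.inv()*R).as_rotvec(degrees=True)
    print('shift',sh.round(2),'turn',rv.round(2),'rows>=',np.ceil(max(np.linalg.norm(sh)/5,np.linalg.norm(rv)/8.59)))
E
python3 -c "
from h import *
move([457,-325,130],down(22.5))"
```

```text
shift [-16.49 -32.12   7.07] turn [-0.    0.05 -2.86] rows>= 8.0
```

Request:
{"method": "apply_moves", "body": {
  "targets": [
    [[1,-4.1,-8.0,1.8,0,0,-0.7],[1,-8.2,-16.0,3.5,0,0,-1.4],[1,-12.4,-24.1,5.3,0,0,-2.1],[1,-16.5,-32.1,7.1,0,0.05,-2.9],[1,-16.5,-32.1,7.1,0,0.05,-2.9],[1,-16.5,-32.1,7.1,0,0.05,-2.9],[1,-16.5,-32.1,7.1,0,0.05,-2.9],[1,-16.5,-32.1,7.1,0,0.05,-2.9]]
  ],
  "newtons": 40
}}

```text
clock: 1.0
eef_pos: [458.7, -321.6, 128.7]
tcp_rot: [-3.141, 0.001, -1.175]
contact_force: [-0.9, -1.5, -0.6]
opening: 0.999
```

Run:
```python
from h import *
print(r.sense()['eef_pos'],r.sense()['tcp_rot'])
d=grab('top');s=grab('side')
c=lambda d,x,y,w,h:cv2.resize(d['pixels'][y:y+h,x:x+w,::-1],None,fx=5,fy=5,interpolation=cv2.INTER_CUBIC)
cv2.imwrite('pics/m2.png',np.clip(np.hstack([c(d,400,200,75,80),c(s,365,125,75,80)])*1.5,0,255).astype(np.uint8))
```

```text
[ 458.73304397 -321.61923667  128.74123012] [-3.14139930e+00  1.38047560e-03 -1.17492604e+00]
```

View pics/m2.png

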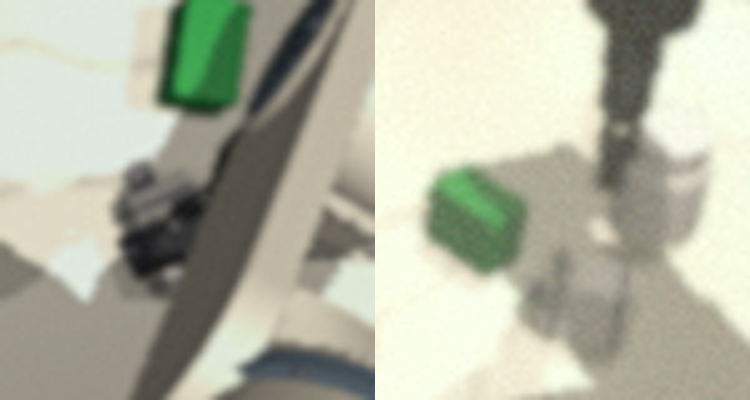

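The gripper is lined up over the cartridge, which shows in the side pane at about (590,300) in the montage. The green block and the jar are both clear of the fingers, so I'm going down.

```bash
python3 -c "
from h import *
move([457,-325,27],down(22.5))
d=grab('top');print('green',onz(d,442,208,56))"
```

```text
shift [ 0.18  0.18 10.19] turn [0.01 0.07 0.23] rows>= 3.0
green [ 570.2236803 -355.6070769   56.       ]
```

Request:
{"method": "apply_moves", "body": {
  "targets": [
    [[1,0.2,0.2,3,0,0,0],[1,0.2,0.2,5,0,0,0],[1,0.2,0.2,7,0,0,0],[1,0.2,0.2,9,0,0,0],[1,0.2,0.2,10.2,0,0,0.2],[1,0.2,0.2,10.2,0,0,0.2],[1,0.2,0.2,10.2,0,0,0.2]]
  ]
}}

```text
clock: 1.85
eef_pos: [455.9, -327.4, 27.8]
tcp_rot: [3.141, 0.0, -1.179]
contact_force: [0.3, -0.8, 0.9]
opening: 1.002
```

Request:
{"method": "apply_moves", "body": {
  "targets": [
    [[-1,0,0,0,0,0,0],[-1,0,0,0,0,0,0],[-1,0,0,0,0,0,0],[-1,0,0,0,0,0,0],[-1,0,0,0,0,0,0],[-1,0,0,0,0,0,0],[-1,0,0,0,0,0,0],[-1,0,0,0,0,0,0]]
  ]
}}

```text
clock: 2.65
eef_pos: [455.9, -327.3, 27.8]
tcp_rot: [3.141, 0.0, -1.179]
contact_force: [-0.1, -0.7, -0.3]
opening: 0.0
```

Run:
```python
from h import *
d=grab('top');s=grab('side')
p=r.sense()['eef_pos'];print(p,proj(d,p),proj(s,p),proj(d,[458.7,-321.6,128.7]),proj(s,[458.7,-321.6,128.7]))
c=lambda d,x,y,w,h:cv2.resize(d['pixels'][y:y+h,x:x+w,::-1],None,fx=5,fy=5,interpolation=cv2.INTER_CUBIC)
cv2.imwrite('pics/m3.png',np.clip(np.hstack([c(d,390,200,75,80),c(s,365,145,75,80)])*1.5,0,255).astype(np.uint8))
```

```text
[ 455.92088443 -327.34267758   27.76217341] [434.0047638  247.14250668] [406.99884332 184.42878614] [440.25695394 243.08263347] [409.94343526 163.74451326]
```

View pics/m3.png

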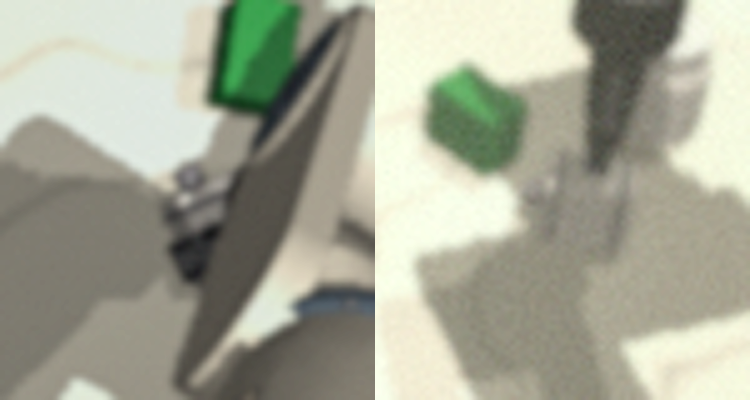

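The view is ambiguous. The fingers look to be on the block, but the opening reads 0. A small slow lift will show whether the force picks up the block's weight.

Request:
{"method": "apply_moves", "body": {
  "targets": [
    [[-1,0,0,-0.5,0,0,0],[-1,0,0,-1,0,0,0],[-1,0,0,-1.5,0,0,0],[-1,0,0,-2,0,0,0],[-1,0,0,-2,0,0,0],[-1,0,0,-2,0,0,0]]
  ]
}}

```text
clock: 3.35
eef_pos: [456.0, -327.4, 48.0]
tcp_rot: [3.141, -0.0, -1.179]
contact_force: [-0.4, -0.4, 0.3]
opening: 0.0
```

Run:
```python
from h import *
d=grab('top');s=grab('side');q=r.sense();print(q['contact_force'],q['wrist_torque'],q['opening'],proj(s,q['eef_pos']),proj(d,q['eef_pos']))
c=lambda d,x,y,w,h:cv2.resize(d['pixels'][y:y+h,x:x+w,::-1],None,fx=8,fy=8,interpolation=cv2.INTER_CUBIC)
cv2.imwrite('pics/m4.png',np.clip(np.hstack([c(d,405,215,48,60),c(s,385,145,50,60)])*1.7,0,255).astype(np.uint8))
```

```text
[-0.69064629  0.55918578  0.39604429] [-0.04066412 -0.0276128   0.04996424] -0.0014511427869071099 [407.85969674 180.43229031] [435.53471339 246.60363334]
```

View pics/m4.png

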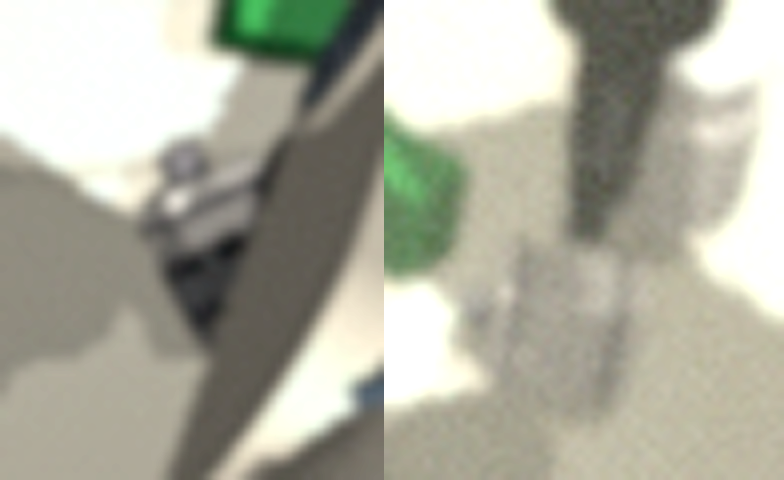

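Run:
```python
from h import *
d=grab('top');s=grab('side')
print('nose',tri(d,(428,234.5),s,(396.5,184.5)))
# ch point: channel low end left floor corner & bottle/jar etc: mat corners in side: mask
a=cv2.imread('pics/side0.png');h=cv2.cvtColor(a,cv2.COLOR_BGR2HSV)
m=np.zeros(h.shape[:2],np.uint8);m[265:345,235:325]=((h[...,2]<85)|((h[...,1]>90)&(h[...,0]<25)))[265:345,235:325]*255
m=cv2.morphologyEx(m,cv2.MORPH_OPEN,np.ones((3,3)));k=max(cv2.findContours(m,0,2)[0],key=cv2.contourArea)
print('mat side',cv2.contourArea(k),[ (p.round(1).tolist(),onz(s,*p,4)[:2].round(1).tolist()) for p in cv2.approxPolyDP(k,5,True)[:,0].astype(float)])
print('mat top',[onz(d,*p,4)[:2].round(1).tolist() for p in((199.5,265.4),(214,200.7),(242.9,207.2),(228.3,271.9))])
# green block by mask in both
for im,c,f in((d,'top',0),(s,'side',0)):
    hh=cv2.cvtColor(cv2.imread(f'pics/{c}0.png'),cv2.COLOR_BGR2HSV);mm=((hh[...,1]>110)&(abs(hh[...,0].astype(int)-60)<15));v,u=np.nonzero(mm);print(c,u.mean(),v.mean(),onz(im,u.mean(),v.mean(),33))
```

```text
nose (array([ 494.18842499, -316.43235223,   15.00884425]), np.float64(4.710486193433828))
mat side 1691.0 [([269.0, 276.0], [609.6, 264.7]), ([247.0, 293.0], [622.1, 347.8]), ([290.0, 339.0], [430.9, 384.7]), ([312.0, 319.0], [418.8, 302.4]), ([295.0, 301.0], [492.6, 285.7]), ([297.0, 313.0], [464.0, 312.5]), ([283.0, 309.0], [503.8, 326.1]), ([279.0, 300.0], [531.8, 310.4]), ([290.0, 300.0], [506.2, 291.6]), ([280.0, 284.0], [564.5, 266.9]), ([270.0, 298.0], [557.0, 320.8]), ([265.0, 287.0], [593.5, 301.2]), ([275.0, 279.0], [588.0, 262.2])]
mat top [[434.1, 389.6], [634.4, 345.9], [609.4, 254.9], [410.5, 301.4]]
top 440.7656765676568 209.69306930693068 [ 568.883284   -357.46287129   33.        ]
side 385.3333333333333 163.66666666666666 [ 576.09237472 -377.34027987   33.        ]
```

The block has not moved: the nose is still at top (428,234) and side (397,184). The fingers did close on nothing. I'll back off to a clear spot where both the block and the shut fingertips can be seen, and check the camera-to-TCP agreement there.

Request:
{"method": "apply_moves", "body": {
  "targets": [
    [[-1,0,0,-4,0,0,0],[-1,0,0,-8,0,0,0],[-1,0,0,-12,0,0,0],[-1,0,0,-12,0,0,0]]
  ]
}}

```text
clock: 3.95
eef_pos: [458.7, -329.3, 172.8]
tcp_rot: [-3.138, -0.007, -1.179]
contact_force: [0.7, -0.1, 0.0]
opening: -0.001
```

```bash
python3 -c "
from h import *
move([560,-150,100],down(22.5))"
```

```text
shift [-12.75 -16.18   7.26] turn [-0.22 -0.38 -0.05] rows>= 5.0
```

Request:
{"method": "apply_moves", "body": {
  "targets": [
    [[-1,-4.2,-5.4,2.4,0,0,0],[-1,-8.5,-10.8,4.8,0,0,0],[-1,-12.7,-16.2,7.2,0,0,0],[-1,-12.7,-16.2,7.2,0,0,0],[-1,-12.7,-16.2,7.2,0,0,0],[-1,-12.7,-16.2,7.2,0,0,0]]
  ]
}}

```text
clock: 4.55
eef_pos: [560.3, -148.3, 99.0]
tcp_rot: [-3.14, -0.005, -1.176]
contact_force: [-1.3, -0.7, -0.8]
opening: 0.002
```

Run:
```python
from h import *
d=grab('top','t5.png');s=grab('side','s5.png');q=r.sense();p=q['eef_pos'];print(p,q['tcp_rot'],proj(d,p),proj(s,p))
c=lambda d,x,y,w,h:cv2.resize(d['pixels'][y:y+h,x:x+w,::-1],None,fx=5,fy=5,interpolation=cv2.INTER_CUBIC)
cv2.imwrite('pics/m5.png',np.clip(np.hstack([c(d,375,170,80,100),c(s,345,120,80,100)])*1.6,0,255).astype(np.uint8))
```

```text
[ 559.8672819  -150.72513683  100.25471674] [-3.1387734  -0.00645816 -1.17812987] [376.120573  211.9980936] [358.64740284 184.61591865]
```

View pics/m5.png

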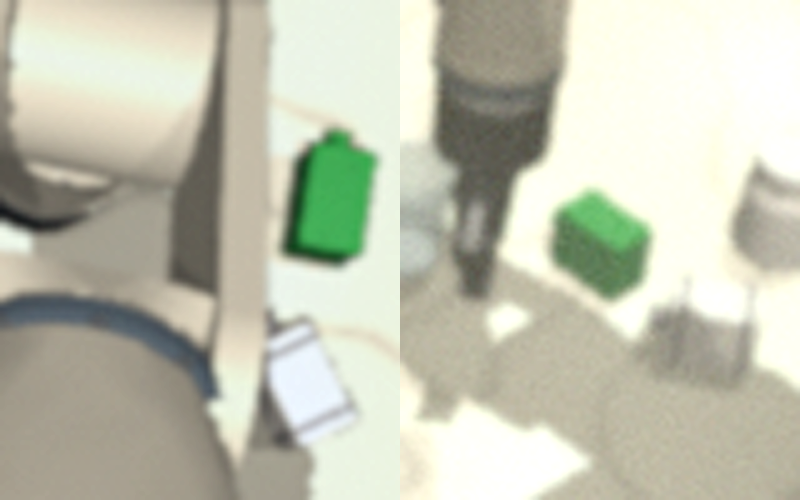

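In the side pane the shut tips show at (360,179), but the reported TCP projects to (358.6,184.6). The tips look about 25 mm higher than reported, which would explain closing just above the block. The way to settle this is to lower the shut fingers gently to the bare bench and feel for contact.

Request:
{"method": "apply_moves", "body": {
  "targets": [
    [[-1,0,0,3,0,0,0],[-1,0,0,6,0,0,0],[-1,0,0,8,0,0,0],[-1,0,0,9,0,0,0],[-1,0,0,9.4,0,0,0],[-1,0,0,9.4,0,0,0]]
  ]
}}

```text
clock: 5.25
eef_pos: [560.4, -152.0, 6.6]
tcp_rot: [-3.139, -0.007, -1.179]
contact_force: [0.4, 0.4, 0.3]
opening: -0.001
```

Run:
```python
from h import *
s=grab('side','s6.png');q=r.sense();p=q['eef_pos'];print(p,q['tcp_rot'],q['contact_force'],proj(s,p),[proj(s,p+[0,0,k]).round(1).tolist() for k in(10,20,30)])
# column profile of dark finger
g=s['pixels'].mean(2)
print(g[180:225,350:372:2].round().astype(int)[::2])
```

```text
[ 560.8291632  -151.87446535    7.12241632] [-3.13785832 -0.00720675 -1.17883654] [0.60664875 0.03094118 0.56266377] [356.66377701 203.5858187 ] [[356.9, 201.6], [357.1, 199.6], [357.3, 197.6]]
[[110  99  71  55  58  55  54  67 103 111 110]
 [103 103  76  66  77  61  57  69 105 114 113]
 [108 107  75  77  97  70  56  79 105 111 111]
 [113 107  81  83  98  62  56  91 112 110 111]
 [113 107  83  91  95  73  68  99 105 108 112]
 [114  98  72  83  83  70  79 102 108 110 112]
 [113 102  68  65  63  57  87 103 112 112 116]
 [110 110  91  62  54  61  96 101 108 111 112]
 [106 109  99  67  55  74  97 105 112 112 111]
 [102 104  93  72  69  87 101 107 113 110 111]
 [109  97  96  96  97 102 107 110 111 114 113]
 [135  97  95  99 108 113 111 113 113 111 113]
 [144 103  95  94 117 141 132 117 113 113 114]
 [127  94  93  97 137 162 155 133 114 111 114]
 [114  99  99 111 150 158 142 120 112 115 114]
 [145 136 129 135 144 122 115 113 111 113 114]
 [147 147 136 115 115 114 114 112 113 111 116]
 [142 122 102  94 103 113 113 114 113 116 113]
 [134  98  93  94  99 111 113 112 114 115 116]
 [138 101  95  94 107 113 114 116 114 114 114]
 [150 126 100 106 113 116 114 113 114 115 117]
 [154 149 117 101 110 112 116 115 115 114 113]
 [155 152 142 115 107 112 111 114 112 115 112]]
```

Request:
{"method": "apply_moves", "body": {
  "targets": [
    [[-1,0,0,0.5,0,0,0],[-1,0,0,1.0,0,0,0],[-1,0,0,1.4,0,0,0],[-1,0,0,1.8,0,0,0],[-1,0,0,1.8,0,0,0]]
  ]
}}

```text
clock: 5.8
eef_pos: [560.5, -151.8, -11.5]
tcp_rot: [-3.139, -0.007, -1.179]
contact_force: [0.9, 0.3, 0.7]
opening: -0.003
```

Request:
{"method": "apply_moves", "body": {
  "targets": [
    [[-1,0,0,0.4,0,0,0],[-1,0,0,0.8,0,0,0],[-1,0,0,0.8,0,0,0]]
  ]
}}

```text
clock: 6.1
eef_pos: [560.1, -151.7, -20.2]
tcp_rot: [-3.139, -0.006, -1.179]
contact_force: [-1.3, 0.4, 0.4]
opening: 0.003
```

Request:
{"method": "apply_moves", "body": {
  "targets": [
    [[-1,0,0,0.2,0,0,0],[-1,0,0,0.4,0,0,0],[-1,0,0,0.4,0,0,0]]
  ]
}}

```text
clock: 6.4
eef_pos: [559.9, -151.6, -24.4]
tcp_rot: [-3.14, -0.006, -1.179]
contact_force: [0.7, 0.0, 0.1]
opening: -0.0
```

Request:
{"method": "apply_moves", "body": {
  "targets": [
    [[-1,0,0,0.2,0,0,0],[-1,0,0,0.4,0,0,0],[-1,0,0,0.4,0,0,0]]
  ]
}}

```text
clock: 6.7
eef_pos: [559.8, -151.6, -28.7]
tcp_rot: [-3.14, -0.006, -1.179]
contact_force: [-1.5, 0.1, -0.5]
opening: 0.0
```

Request:
{"method": "apply_moves", "body": {
  "targets": [
    [[-1,0,0,0.2,0,0,0],[-1,0,0,0.4,0,0,0],[-1,0,0,0.4,0,0,0]]
  ]
}}

```text
clock: 7.0
eef_pos: [560.1, -151.7, -30.3]
tcp_rot: [-3.14, -0.006, -1.179]
contact_force: [-8.4, 2.7, 31.6]
opening: 0.001
```

Run:
```python
from h import *
s=grab('side','s6.png');q=r.sense();p=q['eef_pos'];print(p,q['contact_force'],proj(s,p))
g=s['pixels'].mean(2)
print(g[190:216,350:372:2].round().astype(int))
```

```text
[ 560.06708192 -151.72186246  -30.33891996] [-7.68568835  3.02873794 30.38682148] [356.09054328 210.99164492]
[[109 100  64  62  61  56  51  81 108 111 114]
 [109  98  59  62  60  57  50  87 108 113 113]
 [110 101  61  61  58  53  58  93 110 111 111]
 [108  96  62  58  62  50  57  97 111 113 110]
 [107  95  65  62  59  51  64  97 106 112 112]
 [105  99  68  60  57  53  68 104 111 112 112]
 [101  91  67  61  60  54  79 100 107 111 114]
 [ 97  86  63  59  56  57  86 102 109 113 110]
 [100  80  62  60  53  60  93 106 111 111 113]
 [102  79  53  61  51  63  95 108 109 111 112]
 [104  80  57  54  50  66 102 109 112 115 111]
 [108  90  65  55  50  71 106 110 110 113 113]
 [116  94  76  57  54  81 106 112 113 112 112]
 [132  97  78  56  54  84 111 112 111 114 111]
 [140 100  82  56  57  88 111 112 110 111 112]
 [141 101  85  58  60  92 110 112 111 112 114]
 [143 107  86  72  74  96 113 114 108 113 112]
 [142 108  89  82  84 105 114 114 113 113 113]
 [135 105  94  94  96 110 111 112 113 113 112]
 [120  96  92  95  98 111 114 111 113 112 112]
 [103  95  92  96  96 108 114 114 111 112 111]
 [ 93  91  92  97  95 104 110 113 112 111 115]
 [ 95  94  93  92  95 101 109 113 110 117 113]
 [ 91  90  92  93  93 104 113 113 112 112 113]
 [ 92  96  95  94  93 102 113 114 114 116 114]
 [ 91  93  92  93  97 103 113 114 113 111 113]]
```

The shut fingertips touch the bench at a reported z of −30, so the true tip is about 30 mm above the reported one. That accounts for the miss. I'll lift, return over the cartridge, and grasp with this correction.

Request:
{"method": "apply_moves", "body": {
  "targets": [
    [[1,0,0,-4,0,0,0],[1,0,0,-8,0,0,0],[1,0,0,-12,0,0,0],[1,0,0,-13,0,0,0],[1,0,0,-13,0,0,0]]
  ]
}}

```text
clock: 7.55
eef_pos: [560.9, -151.5, 101.5]
tcp_rot: [-3.137, -0.008, -1.179]
contact_force: [0.1, -1.1, -0.8]
opening: 0.846
```

Run:
```python
from h import *
d=r and grab('top')
# cart corners from m5 (left pane, origin 375,170, x5): top face
P=lambda x,y:onz(d,375+(x+.5)/5-.5,170+(y+.5)/5-.5,56)
c=[P(305,318),P(355,412),P(305,443)]
print(np.round(c,1).tolist(),[np.degrees(np.arctan2(*(c[0]-c[1])[1::-1])),np.linalg.norm(c[0]-c[1]),np.linalg.norm(c[2]-c[1])])
a=(c[0]+c[2])/2;print('centre',a)
move([457,-325,70],down(24)); move([457,-325,-10],down(24),(np.array([457,-325,70]),down(24)))
```

```text
[[494.9, -329.1, 56.0], [437.9, -353.5, 56.0], [421.0, -322.2, 56.0]] [np.float64(23.09129627738207), np.float64(62.00649396846627), np.float64(35.5265848664635)]
centre [ 457.99110301 -325.67168831   56.        ]
shift [12.12 16.14  3.01] turn [-0.15 -0.37 -1.53] rows>= 5.0
shift [0. 0. 8.] turn [0. 0. 0.] rows>= 2.0
```

Request:
{"method": "apply_moves", "body": {
  "targets": [
    [[1,4,5.4,1,0,0,-0.5],[1,8,10.8,2,0,0,-1],[1,12.1,16.1,3,-0.1,-0.4,-1],[1,12.1,16.1,3,-0.1,-0.4,-1],[1,12.1,16.1,3,-0.1,-0.4,-1],[1,12.1,16.1,3,-0.1,-0.4,-1]]
  ]
}}

```text
clock: 8.2
eef_pos: [455.3, -324.8, 67.9]
tcp_rot: [3.141, 0.004, -1.164]
contact_force: [-0.9, 0.2, 0.0]
opening: 1.0
```

Request:
{"method": "apply_moves", "body": {
  "targets": [
    [[1,0,0,2,0,0,0],[1,0,0,4,0,0,0],[1,0,0,6,0,0,0],[1,0,0,7.9,0,0,0],[1,0,0,7.9,0,0,0],[1,0,0,7.9,0,0,0]]
  ]
}}

```text
clock: 8.8
eef_pos: [455.3, -323.3, -11.6]
tcp_rot: [3.14, 0.005, -1.163]
contact_force: [-0.4, -0.0, -0.2]
opening: 1.003
```

Request:
{"method": "apply_moves", "body": {
  "targets": [
    [[-1,0,0,0,0,0,0],[-1,0,0,0,0,0,0],[-1,0,0,0,0,0,0],[-1,0,0,0,0,0,0],[-1,0,0,0,0,0,0],[-1,0,0,0,0,0,0],[-1,0,0,0,0,0,0]]
  ]
}}

```text
clock: 9.5
eef_pos: [455.9, -323.7, -10.6]
tcp_rot: [3.141, 0.004, -1.163]
contact_force: [0.9, 1.1, 6.5]
opening: 0.464
```

Gripped: the opening of 0.464 is 39.5 mm, matching the 40 mm block. Now to lift and work out the hover pose over the channel.

Request:
{"method": "apply_moves", "body": {
  "targets": [
    [[-1,0,0,-2,0,0,0],[-1,0,0,-5,0,0,0],[-1,0,0,-9,0,0,0],[-1,0,0,-13,0,0,0],[-1,0,0,-17,0,0,0],[-1,0,0,-21,0,0,0],[-1,0,0,-21,0,0,0]]
  ]
}}

```text
clock: 10.2
eef_pos: [458.9, -326.3, 205.1]
tcp_rot: [-3.138, -0.004, -1.163]
contact_force: [0.4, -0.5, -2.7]
opening: 0.466
```

Run:
```python
from h import *
print(r.sense()['contact_force'],r.sense()['opening'])
print(ch([75,0,59.4]))
move(ch([75,0,59.4]),chanR()*TD)
```

```text
[ 0.35693587 -0.47432845 -2.71554046] 0.4657766307448873
[619.32605125  12.90281633 157.65745422]
shift [-24.81 -28.15   4.76] turn [27.38  5.24 21.75] rows>= 8.0
```

Request:
{"method": "apply_moves", "body": {
  "targets": [
    [[-1,-4,-4.5,0,5,1,4],[-1,-8,-9,0,10,2,8],[-1,-12,-13.5,0,15,3,12],[-1,-16,-18,1,20,4,16],[-1,-20,-22.5,2.5,24,4.6,19],[-1,-24.8,-28.1,4.8,27.4,5.2,21.7],[-1,-24.8,-28.1,4.8,27.4,5.2,21.7],[-1,-24.8,-28.1,4.8,27.4,5.2,21.7]]
  ]
}}

```text
clock: 11.0
eef_pos: [617.7, 15.5, 155.0]
tcp_rot: [-2.655, 0.001, -1.547]
contact_force: [0.5, -0.5, -2.7]
opening: 0.46
```

Run:
```python
from h import *
d=grab('top','t7.png');s=grab('side','s7.png');q=r.sense();p=q['eef_pos'];R=Ro.from_euler('xyz',q['tcp_rot']);print(p,inch(p),(chanR().inv()*R*TD.inv()).as_rotvec(degrees=True))
T=s['pixels'][:,:,::-1].copy(); T=cv2.resize(T,None,fx=4,fy=4,interpolation=cv2.INTER_CUBIC)
# predicted cartridge outlines: A (red) tool-axis offset, B (blue) world z offset
midA=p+R.apply([0,0,-38.6]); midB=p+[0,0,30]+R.apply([0,0,-8.6])
for m,col in((midA,(0,0,255)),(midB,(255,0,0))):
    Rc=R*TD.inv()
    for pt in((47,0,0),(33,20,28),(33,20,-28),(-33,20,28),(-33,20,-28),(33,-20,28),(-33,-20,28)):
        u=proj(s,m+Rc.apply(pt));cv2.circle(T,tuple(int(v) for v in u*4+1.5),3,col,-1)
# channel outline predicted green
for pt in((0,23,0),(0,-23,0),(0,33,18),(0,-33,18),(145,33,18),(145,-33,18),(145,23,64),(145,-23,64),(255,23,64),(255,-23,64)):
    u=proj(s,ch(pt));cv2.circle(T,tuple(int(v) for v in u*4+1.5),3,(0,255,0),-1)
cv2.imwrite('pics/m7.png',np.clip(T[400:1000,840:1440]*1.5,0,255).astype(np.uint8))
```

```text
[618.32830228  15.83935766 154.8334867 ] [72.84776047  2.95679258 57.34602502] [0.15650596 0.15983856 0.21870131]
```

View pics/m7.png

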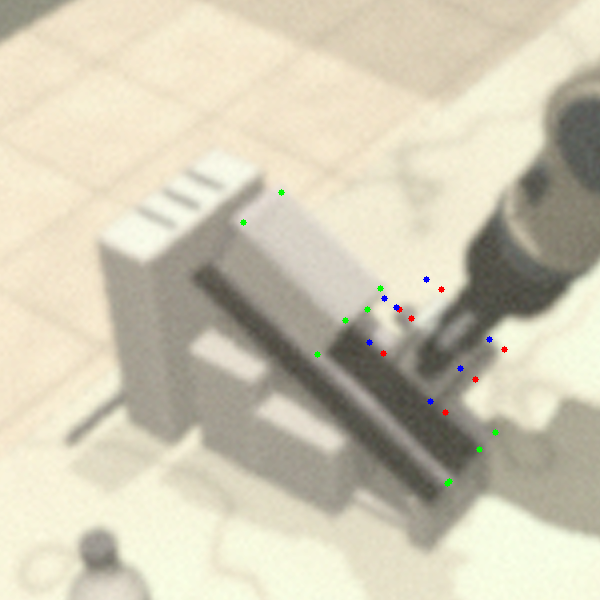

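The channel prediction (green dots) fits the picture to within about 1 px. The cartridge edges are faint, so one contrast-stretched closer crop will show which tool-offset model holds when tilted.

Run:
```python
from h import *
d=grab('top');s=grab('side');q=r.sense();p=q['eef_pos'];R=Ro.from_euler('xyz',q['tcp_rot'])
midA=p+R.apply([0,0,-38.6]); midB=p+[0,0,30]+R.apply([0,0,-8.6]);Rc=R*TD.inv();out=[]
for c,(x,y,w,h) in((s,(295,165,48,48)),(d,(290,160,48,60))):
    g=c['pixels'][y:y+h,x:x+w].astype(float).mean(2); lo,hi=np.percentile(g,[2,98]);g=np.clip((g-lo)/(hi-lo),0,1)**.8*255
    T=cv2.cvtColor(cv2.resize(g.astype(np.uint8),None,fx=8,fy=8,interpolation=cv2.INTER_CUBIC),cv2.COLOR_GRAY2BGR)
    for m,col in((midA,(0,0,255)),(midB,(255,0,0))):
        for pt in((47,0,0),(33,20,28),(33,20,-28),(-33,20,28),(-33,20,-28),(33,-20,28),(-33,-20,28),(-33,-20,-28)):
            u=(proj(c,m+Rc.apply(pt))-[x,y]+.5)*8;cv2.circle(T,tuple(int(v) for v in u),2,col,-1)
    out.append(cv2.copyMakeBorder(T,0,480-T.shape[0],0,0,0))
cv2.imwrite('pics/m8.png',np.hstack(out))
```

```text
(no output)
```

View pics/m8.png

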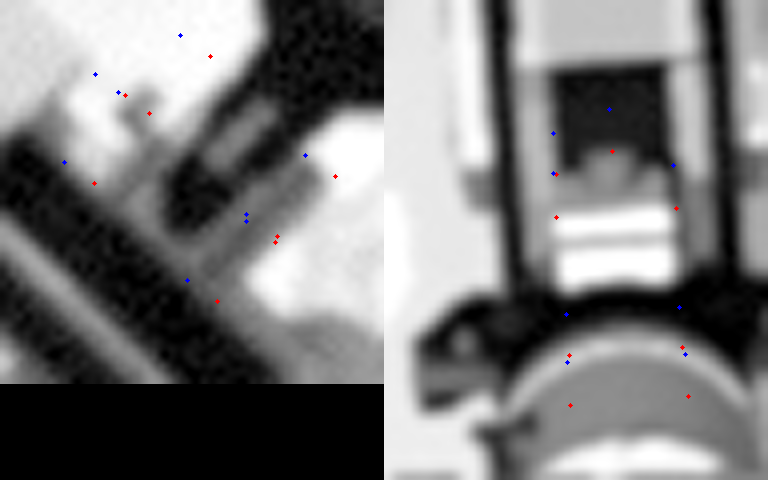

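The top pane shows the nozzle tip at (608,150) and the side pane at (140,105), both on the red markers. So the 30 mm offset lies along the tool axis. Next is centring across the channel and going down to 6 mm above the floor.

Request:
{"method": "apply_moves", "body": {
  "targets": [
    [[-1,0.3,-0.2,0,-0.2,0,-0.2],[-1,0.3,-0.2,1.5,-0.2,0,-0.2],[-1,0.3,-0.2,3,-0.2,0,-0.2],[-1,0.3,-0.2,4.5,-0.2,0,-0.2],[-1,0.3,-0.2,5.5,-0.2,0,-0.2],[-1,0.3,-0.2,6.2,-0.2,0,-0.2],[-1,0.3,-0.2,6.2,-0.2,0,-0.2]]
  ]
}}

```text
clock: 11.9
eef_pos: [647.6, 11.0, 102.7]
tcp_rot: [-2.659, -0.001, -1.545]
contact_force: [-12.7, 8.9, 13.4]
opening: 0.465
```

Run:
```python
from h import *
d=grab('top');s=grab('side');q=r.sense();p=q['eef_pos'];R=Ro.from_euler('xyz',q['tcp_rot']);print(inch(p),q['contact_force'],(chanR().inv()*R*TD.inv()).as_rotvec(degrees=True))
g=d['pixels'].astype(int).mean(2)
# rows: profile across
for v in range(172,190,2): print(v,g[v,300:340].round().astype(int))
```

```text
[74.1474562  -2.41155414 -2.39333753] [-11.69709619   8.06452643  11.52989991] [0.11119383 0.36867128 0.29162154]
172 [141 134 103  61  31  36  66  87  93  88  67  41  26  25  25  24  27  31
  36  34  34  36  31  25  26  57  89 108 111  98  66  33  28  57  90 101
 112 119 105  94]
174 [141 135 107  65  31  30  64  93 103  98  76  47  26  24  28  30  41  60
  73  77  75  66  50  32  27  50  84 105 111  99  69  35  26  51  81  99
 113 121 105  93]
176 [139 140 119  79  39  28  60  93 104 100  82  54  38  52  61  60  58  66
  77  82  79  69  62  65  72  75  83  98 108 101  71  38  29  48  79 108
 132 134 111  94]
178 [140 143 131  92  44  27  57  90 102 101  87  58  50  73  83  83  81  76
  74  74  74  75  79  83  87  84  78  80  94  93  69  40  25  38  57  78
  92  95  90  90]
180 [119 119 109  77  41  27  51  82  99 102  92  63  59  89 104 107 108 110
 114 118 120 124 130 135 136 135 117  89  72  68  57  38  26  32  43  53
  58  66  81  90]
182 [ 83  71  67  51  34  26  44  74  94  95  82  58  78 123 141 143 143 142
 142 140 140 139 139 138 138 136 123  93  71  64  54  35  26  29  41  52
  59  70  86  92]
184 [ 92  73  66  54  35  28  40  68  87  90  81  60  66  97 111 112 113 117
 117 115 116 119 120 120 119 121 113  85  65  62  53  37  25  30  52  73
  84  88  92  94]
186 [115 103  95  78  52  31  36  60  81  85  77  65  81 121 144 150 151 149
 145 140 139 139 139 140 144 148 136  97  61  49  39  26  21  26  51  77
  86  87  87  91]
188 [131 130 124 103  69  35  30  45  57  47  36  40  54  83 104 107 102  90
  76  62  57  55  55  59  73  83  81  57  31  21  17  19  17  18  24  32
  30  28  35  46]
```

The force shows the block touching the right-hand wall flare (+8 N in y), as it sits 2.4 mm right of centre. I'll lift slightly, shift left, and go down again.

Request:
{"method": "apply_moves", "body": {
  "targets": [
    [[-1,0,0,-0.4,0,0,-0.2],[-1,-0.35,0,-0.4,-0.1,-0.3,-0.3],[-1,-0.35,0,-0.4,-0.1,-0.3,-0.3],[-1,-0.35,0,0,-0.1,-0.3,-0.3],[-1,-0.35,0,0.3,-0.1,-0.3,-0.3],[-1,-0.35,0,0.3,-0.1,-0.3,-0.3]]
  ]
}}

```text
clock: 12.6
eef_pos: [648.8, 14.5, 99.2]
tcp_rot: [-2.662, 0.002, -1.537]
contact_force: [0.1, 0.0, -2.2]
opening: 0.464
```

Run:
```python
from h import *
q=r.sense();p=q['eef_pos'];R=Ro.from_euler('xyz',q['tcp_rot']);print(inch(p),chanR().inv().apply(q['contact_force']),(chanR().inv()*R*TD.inv()).as_rotvec(degrees=True))
```

```text
[73.562655    0.97944876 -6.06390517] [-0.93564212  0.03837717 -1.99552717] [0.40721914 0.5309553  0.58606627]
```

Request:
{"method": "apply_moves", "body": {
  "targets": [
    [[-1,0,0,0.15,0,-0.3,-0.3],[-1,0,0,0.3,0,-0.3,-0.3],[-1,0,0,0.3,0,-0.3,-0.3]]
  ]
}}

```text
clock: 12.9
eef_pos: [650.1, 14.5, 96.1]
tcp_rot: [-2.663, 0.004, -1.531]
contact_force: [-0.0, 0.9, -2.3]
opening: 0.465
```

Request:
{"method": "apply_moves", "body": {
  "targets": [
    [[-1,0,0,0.1,0,0,0],[-1,0,0,0.2,0,0,0],[-1,0,0,0.2,0,0,0]]
  ]
}}

```text
clock: 13.2
eef_pos: [651.0, 14.6, 94.3]
tcp_rot: [-2.663, 0.004, -1.531]
contact_force: [-0.7, -0.2, -3.0]
opening: 0.467
```

Run:
```python
from h import *
q=r.sense();p=q['eef_pos'];R=Ro.from_euler('xyz',q['tcp_rot']);print(inch(p),chanR().inv().apply(q['contact_force']),(chanR().inv()*R*TD.inv()).as_rotvec(degrees=True))
```

```text
[ 73.28972616   0.99026931 -11.40420243] [-2.0088488  -0.21490976 -2.37770272] [0.69858037 0.5577015  0.86934046]
```

Request:
{"method": "apply_moves", "body": {
  "targets": [
    [[-1,0,0,0,0.3,0.4,0.8],[-1,0,0,0.1,0.5,0.7,0.8],[-1,0,0,0.2,0.5,0.7,0.8],[-1,0,0,0.2,0.5,0.7,0.8]]
  ]
}}

```text
clock: 13.6
eef_pos: [652.2, 14.3, 93.9]
tcp_rot: [-2.652, -0.001, -1.549]
contact_force: [-9.5, -3.3, 12.8]
opening: 0.465
```

Request:
{"method": "apply_moves", "body": {
  "targets": [
    [[-1,0,0,0.1,0,0,0],[-1,0,0,0.2,0,0,0],[-1,0,0,0.2,0,0,0]]
  ]
}}

```text
clock: 13.9
eef_pos: [652.4, 14.0, 93.8]
tcp_rot: [-2.652, -0.001, -1.55]
contact_force: [-21.1, -3.6, 26.0]
opening: 0.464
```

It's seated on the floor, with contact at about the expected height. I'll ease the press and open.

Request:
{"method": "apply_moves", "body": {
  "targets": [
    [[-1,0,0,-0.2,0,0,0],[-1,0,0,-0.2,0,0,0],[0.2,0,0,-0.2,0,0,0],[0.2,0,0,-0.2,0,0,0],[0.6,0,0,-0.2,0,0,0],[0.9,0,0,-0.2,0,0,0],[0.9,0,0,-0.2,0,0,0],[0.9,0,0,-0.2,0,0,0]]
  ]
}}

```text
clock: 14.7
eef_pos: [651.5, 14.0, 95.5]
tcp_rot: [-2.652, -0.001, -1.549]
contact_force: [0.4, 1.0, 0.1]
opening: 0.952
```

Request:
{"method": "apply_moves", "body": {
  "targets": [
    [[0.9,0,0,-2,0,0,0],[0.9,0,0,-4,0,0,0],[0.9,0,0,-7,0,0,0],[0.9,0,0,-11,0,0,0],[0.9,0,0,-15,0,0,0],[0.9,0,0,-18,0,0,0],[0.9,0,0,-18,0,0,0]]
  ]
}}

```text
clock: 15.4
eef_pos: [567.7, 12.4, 258.9]
tcp_rot: [-2.645, -0.001, -1.549]
contact_force: [-0.2, 0.8, -0.7]
opening: 0.946
```

Run:
```python
from h import *
print(r.sense()['eef_pos'])
# stick grip (497,320), yaw -15.6 ; hover
move([497,320,150],down(-15))
```

```text
[567.72512165  12.36690933 258.88275872]
shift [-30.92  10.81   6.5 ] turn [-28.26   3.98  15.9 ] rows>= 7.0
```

Request:
{"method": "apply_moves", "body": {
  "targets": [
    [[1,-4.4,1.5,0.9,-5,0.6,2.5],[1,-8.8,3.1,1.9,-9,1.2,5],[1,-13.2,4.6,2.8,-13,1.8,7.5],[1,-17.7,6.2,3.7,-17,2.4,10],[1,-22,7.7,4.6,-21,3,12],[1,-26.5,9.3,5.6,-25,3.5,14],[1,-30.9,10.8,6.5,-28.3,4,15.9],[1,-30.9,10.8,6.5,-28.3,4,15.9]]
  ]
}}

```text
clock: 16.2
eef_pos: [496.0, 323.8, 146.3]
tcp_rot: [3.136, -0.002, -1.831]
contact_force: [0.4, -1.2, -0.3]
opening: 0.997
```

Run:
```python
from h import *
d=grab('top','t9.png');s=grab('side','s9.png');q=r.sense();p=q['eef_pos'];R=Ro.from_euler('xyz',q['tcp_rot']);print(p,q['tcp_rot'])
m=ch([75,0,28])
out=[]
for c,(x,y,w,h) in((d,(190,180,150,100)),(s,(230,150,110,190))):
    k=4 if c is d else 3
    T=cv2.resize(c['pixels'][y:y+h,x:x+w,::-1],None,fx=k,fy=k,interpolation=cv2.INTER_CUBIC)
    T=np.clip(T*1.4,0,255).astype(np.uint8)
    for pt in((47,0,0),(33,20,28),(33,-20,28),(-33,20,28),(-33,-20,28)):
        u=(proj(c,ch(np.array(pt)+[75,0,28]))-[x,y]+.5)*k;cv2.circle(T,tuple(int(v) for v in u),2,(0,0,255),-1)
    u=(proj(c,p+R.apply([0,0,-30]))-[x,y]+.5)*k;cv2.circle(T,tuple(int(v) for v in u),2,(255,0,0),-1)
    out.append(T)
H=max(o.shape[0] for o in out);T=np.hstack([cv2.copyMakeBorder(o,0,H-o.shape[0],0,0,0) for o in out]);T=cv2.resize(T,None,fx=min(1,800/T.shape[1]),fy=min(1,800/T.shape[1]));print(T.shape)
cv2.imwrite('pics/m9.png',T)
```

```text
[496.5531313  320.18227103 148.04261064] [ 3.13942424e+00 -2.62006567e-03 -1.83078090e+00]
(490, 800, 3)
```

View pics/m9.png

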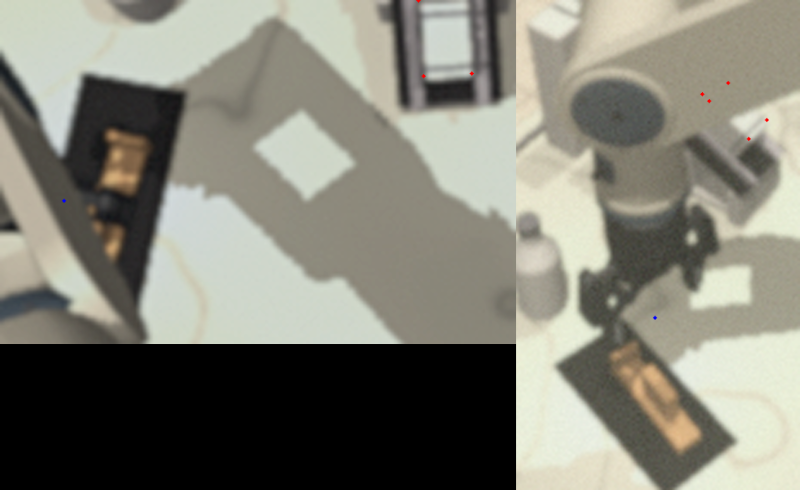

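The cartridge sits in the open channel at the predicted place: its rear corners lie on the red dots at (423,76) and (472,73). The gripper is over the stick, whose handle shows near (660,385) in the side pane. I'll lower to grip the fin.

Request:
{"method": "apply_moves", "body": {
  "targets": [
    [[1,0,0,4,0,0,0],[1,0,0,8,0,0,0],[1,0,0,11,0,0,0],[1,0,0,13,0,0,0],[1,0,0,14.5,0,0,0],[1,0,0,15.2,0,0,0],[1,0,0,15.2,0,0,0]]
  ]
}}

```text
clock: 17.0
eef_pos: [496.1, 319.3, -4.2]
tcp_rot: [3.139, -0.003, -1.831]
contact_force: [-1.2, -0.0, -0.4]
opening: 1.001
```

Request:
{"method": "apply_moves", "body": {
  "targets": [
    [[-1,0,0,0,0,0,0],[-1,0,0,0,0,0,0],[-1,0,0,0,0,0,0],[-1,0,0,0,0,0,0],[-1,0,0,0,0,0,0],[-1,0,0,0,0,0,0],[-1,0,0,0,0,0,0],[-1,0,0,0,0,0,0]]
  ],
  "newtons": 70
}}

```text
clock: 17.8
eef_pos: [496.5, 319.6, -3.7]
tcp_rot: [3.14, -0.002, -1.831]
contact_force: [-0.3, -0.6, 5.3]
opening: 0.176
```

Gripped the fin: the opening is 15 mm. Lift it and plan the approach behind the cartridge.

Request:
{"method": "apply_moves", "body": {
  "targets": [
    [[-1,0,0,-1.5,0,0,0],[-1,0,0,-4,0,0,0],[-1,0,0,-8,0,0,0],[-1,0,0,-12,0,0,0],[-1,0,0,-16,0,0,0],[-1,0,0,-17,0,0,0],[-1,0,0,-17,0,0,0]]
  ]
}}

```text
clock: 18.5
eef_pos: [497.7, 320.5, 168.6]
tcp_rot: [-3.141, 0.0, -1.831]
contact_force: [0.4, -0.8, -1.9]
opening: 0.177
```

Run:
```python
from h import *
print(r.sense()['contact_force'],r.sense()['opening'])
move(ch([-50,0.5,60]),chanR()*TD)
```

```text
[ 0.43141642 -0.81091075 -1.86517902] 0.1770602791272691
shift [29.62 -9.02  6.91] turn [ 27.77  -3.92 -15.79] rows>= 7.0
```

Request:
{"method": "apply_moves", "body": {
  "targets": [
    [[-1,4.5,-1.3,0,4.5,-0.6,-2.5],[-1,9,-2.7,0,9,-1.3,-5],[-1,13.5,-4,0,13.5,-2,-7.5],[-1,18,-5.5,1,18,-2.6,-10],[-1,22,-6.8,2.5,22,-3.2,-12.5],[-1,26,-8,4.5,26,-3.7,-14.5],[-1,29.6,-9,6.9,27.8,-3.9,-15.8],[-1,29.6,-9,6.9,27.8,-3.9,-15.8]]
  ]
}}

```text
clock: 19.3
eef_pos: [504.3, 8.8, 95.8]
tcp_rot: [-2.658, -0.001, -1.552]
contact_force: [-0.9, 0.8, -1.4]
opening: 0.178
```

```bash
cat > st.py <<'E'
from h import *
q=r.sense();p=q['eef_pos'];R=Ro.from_euler('xyz',q['tcp_rot']);print(inch(p).round(1),'F',chanR().inv().apply(q['contact_force']).round(1),(chanR().inv()*R*TD.inv()).as_rotvec(degrees=True).round(2),q['opening'])
E
python3 st.py; python3 -c "
from h import *
move(ch([-50,0.5,-4]),chanR()*TD)
d=grab('top');g=d['pixels'].astype(int);h=cv2.cvtColor(d['pixels'],cv2.COLOR_RGB2HSV)
m=((h[...,1]>90)&(h[...,0]<25)&(h[...,2]>50));m[:,:280]=0;m[:,350:]=0;m[260:]=0;v,u=np.nonzero(m)
for k in sorted(set(v)):print(k,u[v==k].min(),u[v==k].max(),end='; ')
print(proj(d,ch([25,17,90+0])),proj(d,ch([25,-17,90])))"
```

```text
[-55.6  -1.7  58.8] F [-1.4  0.8 -0.8] [-0.12  0.32 -0.07] 0.17827767329197874
shift [-0.24 -0.6   6.27] turn [ 0.32 -0.12 -0.07] rows>= 2.0
210 321 326; 211 317 326; 212 317 326; 213 317 326; 214 317 327; 215 317 327; 216 317 326; 217 318 326; 218 318 326; 219 318 326; 220 318 326; 221 318 326; 222 318 326; 223 318 327; 224 318 327; 225 318 327; 226 318 327; 227 318 327; 228 318 327; 229 318 327; 230 319 327; 231 319 327; 232 319 327; 233 319 327; 234 319 326; 235 320 326; 236 320 326; 237 320 325; 238 320 326; 239 320 326; 240 320 326; 241 321 326; 242 321 325; [314.24745414 211.06806471] [326.41571729 210.27466375]
```

Request:
{"method": "apply_moves", "body": {
  "targets": [
    [[-1,-0.2,-0.3,1.5,0.2,0,0],[-1,-0.2,-0.3,3,0.3,0,0],[-1,-0.2,-0.3,4.5,0.3,0,0],[-1,-0.2,-0.3,5.5,0.3,0,0],[-1,-0.2,-0.3,6.2,0.3,0,0],[-1,-0.2,-0.3,6.2,0.3,0,0]]
  ]
}}

```text
clock: 19.95
eef_pos: [534.9, 11.5, 40.5]
tcp_rot: [-2.657, -0.001, -1.551]
contact_force: [-0.8, 0.6, -1.1]
opening: 0.178
```

```bash
python3 st.py
```

```text
[-54.6   0.4  -4.4] F [-1.2  0.7 -0.6] [-0.11  0.21 -0.03] 0.17823416442897527
```

Request:
{"method": "apply_moves", "body": {
  "targets": [
    [[-1,0,-1,0.1,0,0,0],[-1,0,-2,0.1,0,0,0],[-1,0,-2.8,0.1,0,0,0],[-1,0,-3.6,0.1,0,0,0],[-1,0,-4.4,0.1,0,0,0],[-1,0,-5.2,0.1,0,0,0],[-1,0,-6,0.1,0,0,0],[-1,0,-6.8,0.1,0,0,0]]
  ]
}}

```text
clock: 20.75
eef_pos: [595.9, 12.7, 71.5]
tcp_rot: [-2.657, -0.001, -1.551]
contact_force: [-2.2, 0.8, -3.1]
opening: 0.177
```

```bash
python3 st.py
```

```text
[13.8  0.3 -5.7] F [-3.4  0.9 -1.8] [-0.11  0.23 -0.03] 0.1773303535077374
```

Request:
{"method": "apply_moves", "body": {
  "targets": [
    [[-1,0,-0.9,0,0,0,0],[-1,0,-1.8,0,0,0,0],[-1,0,-2.7,0,0,0,0],[-1,0,-3.6,0,0,0,0],[-1,0,-4.5,0,0,0,0],[-1,0,-5.4,0,0,0,0],[-1,0,-6.3,0,0,0,0],[-1,0,-7,0,0,0,0]]
  ]
}}

```text
clock: 21.55
eef_pos: [658.6, 14.0, 104.6]
tcp_rot: [-2.657, -0.001, -1.551]
contact_force: [-2.9, 0.5, -1.3]
opening: 0.18
```

```bash
python3 st.py
```

```text
[84.8  0.2 -5.9] F [-3.2  0.5  0.3] [-0.11  0.21 -0.03] 0.1800532548222833
```

Request:
{"method": "apply_moves", "body": {
  "targets": [
    [[-1,0,-0.3,0,0,0,0],[-1,0,-0.6,0,0,0,0],[-1,0,-0.8,0,0,0,0],[-1,0,-1.0,0,0,0,0],[-1,0,-1.0,0,0,0,0]]
  ]
}}

```text
clock: 22.05
eef_pos: [667.3, 14.1, 109.1]
tcp_rot: [-2.657, -0.001, -1.551]
contact_force: [-3.0, 0.8, -1.9]
opening: 0.182
```

Request:
{"method": "apply_moves", "body": {
  "targets": [
    [[-1,0,-0.2,0,0,0,0],[-1,0,-0.4,0,0,0,0],[-1,0,-0.4,0,0,0,0]]
  ]
}}

```text
clock: 22.35
eef_pos: [670.7, 14.2, 110.9]
tcp_rot: [-2.657, -0.001, -1.551]
contact_force: [-3.6, -0.6, -2.0]
opening: 0.182
```

Request:
{"method": "apply_moves", "body": {
  "targets": [
    [[-1,0,-0.2,0,0,0,0],[-1,0,-0.3,0,0,0,0],[-1,0,-0.3,0,0,0,0]]
  ]
}}

```text
clock: 22.65
eef_pos: [670.7, 14.2, 110.5]
tcp_rot: [-2.662, -0.001, -1.551]
contact_force: [-11.6, -0.5, -1.1]
opening: 0.179
```

Request:
{"method": "apply_moves", "body": {
  "targets": [
    [[-1,0,-0.2,0,0,0,0],[-1,0,-0.3,0,0,0,0],[-1,0,-0.3,0,0,0,0]]
  ]
}}

```text
clock: 22.95
eef_pos: [670.6, 14.2, 110.2]
tcp_rot: [-2.668, -0.001, -1.551]
contact_force: [-12.6, -0.5, 1.5]
opening: 0.177
```

Progress has stopped at a channel x of about 98, where home was expected at 100 ± 4, and the force is rising. One firmer push, then check the picture.

Request:
{"method": "apply_moves", "body": {
  "targets": [
    [[-1,0,-0.4,0,0.3,0,0],[-1,0,-0.8,0,0.3,0,0],[-1,0,-0.8,0,0.3,0,0],[-1,0,-0.8,0,0.3,0,0]]
  ]
}}

```text
clock: 23.35
eef_pos: [670.7, 14.1, 109.6]
tcp_rot: [-2.676, -0.001, -1.552]
contact_force: [-27.7, -1.4, 3.5]
opening: 0.179
```

```bash
python3 st.py
python3 - <<'E'
from h import *
d=grab('top');s=grab('side');out=[]
for c,(x,y,w,h),k in((d,(285,90,65,110),5),(s,(240,145,90,110),5)):
    T=np.clip(cv2.resize(c['pixels'][y:y+h,x:x+w,::-1],None,fx=k,fy=k,interpolation=cv2.INTER_CUBIC)*1.6,0,255).astype(np.uint8)
    for pt in((255,0,28),(241,20,56),(241,-20,56),(175,20,56),(175,-20,56)):
        u=(proj(c,ch(pt))-[x,y]+.5)*k;cv2.circle(T,tuple(int(v) for v in u),2,(0,0,255),-1)
    out.append(T)
cv2.imwrite('pics/m10.png',np.hstack(out))
E
```

```text
[97.8  0.1 -7.1] F [-22.8  -0.8  16.1] [-0.12  1.32 -0.06] 0.17900698285957414
```

View pics/m10.png

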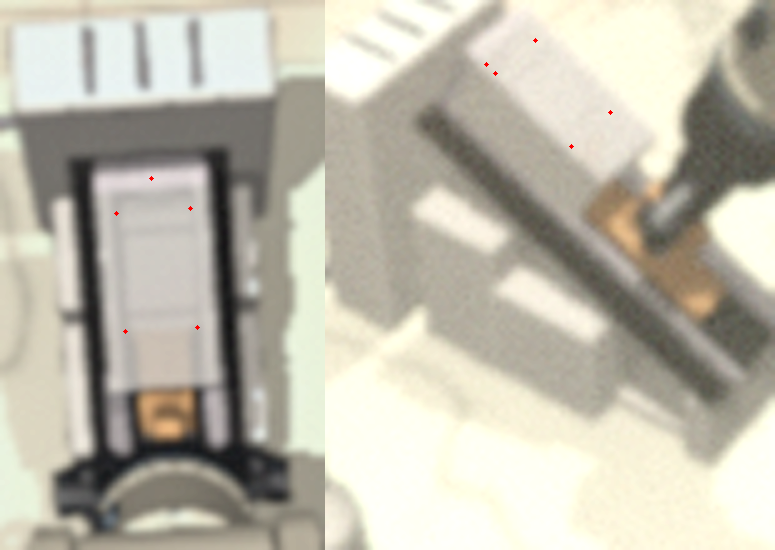

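Through the clear cover the cartridge's outline runs from about (118,190) to (195,322), at or slightly above the predicted home position. It held firm at 23 N, where sliding took 3 N, so it is home. Withdraw the stick.

Request:
{"method": "apply_moves", "body": {
  "targets": [
    [[-1,0,0.6,-0.1,0.6,0,0],[-1,0,1.6,-0.1,1.2,0,0],[-1,0,3,-0.2,1.2,0,0],[-1,0,5,-0.2,1.2,0,0],[-1,0,7,-0.2,1.2,0,0],[-1,0,9,-0.3,1.2,0,0],[-1,0,11,-0.3,1.2,0,0],[-1,0,11,-0.3,1.2,0,0]]
  ]
}}

```text
clock: 24.25
eef_pos: [567.9, 12.1, 61.4]
tcp_rot: [-2.658, -0.001, -1.552]
contact_force: [0.9, -0.1, -1.2]
opening: 0.179
```

Request:
{"method": "apply_moves", "body": {
  "targets": [
    [[-1,0,1,-3,0,0,0],[-1,0,2,-6,0,0,0],[-1,0,3,-10,0,0,0],[-1,0,4,-14,0,0,0],[-1,0,4,-14,0,0,0]]
  ]
}}

```text
clock: 24.75
eef_pos: [468.4, 10.3, 172.0]
tcp_rot: [-2.65, -0.001, -1.552]
contact_force: [1.3, 0.4, -0.5]
opening: 0.18
```

```bash
python3 st.py; python3 -c "
from h import *
move([500,321,120],down(-13))"
```

```text
[-51.6   0.6 143. ] F [ 0.9  0.4 -1. ] [-0.11 -0.19 -0.05] 0.1804177716878641
shift [-31.01  -0.87   6.33] turn [-28.06   3.4   13.83] rows>= 7.0
```

Request:
{"method": "apply_moves", "body": {
  "targets": [
    [[-1,-4.4,-0.1,0.5,-4,0.5,2],[-1,-8.8,-0.2,1,-8,1,4],[-1,-13.2,-0.4,1.5,-12,1.5,6],[-1,-17.6,-0.5,2.5,-16,2,8],[-1,-22,-0.6,3.5,-20,2.5,10],[-1,-26.5,-0.8,5,-24,3,12],[-1,-31,-0.9,6.3,-28,3.4,13.8],[-1,-31,-0.9,6.3,-28,3.4,13.8]]
  ]
}}

```text
clock: 25.55
eef_pos: [503.1, 326.6, 117.4]
tcp_rot: [3.141, 0.002, -1.796]
contact_force: [0.1, -0.1, -0.6]
opening: 0.179
```

```bash
python3 -c "
from h import *
q=r.sense();print(q['eef_pos'],q['tcp_rot'],q['contact_force'])
move([502,322,2],down(-13))"
```

```text
[503.05508812 326.63423746 117.4494282 ] [ 3.14090481e+00  1.76203377e-03 -1.79615151e+00] [ 0.09165018 -0.13761902 -0.6272089 ]
shift [ 5.000e-01 -1.000e-02  1.154e+01] turn [0.04 0.1  0.09] rows>= 3.0
```

Lower to about 6 mm above the pickup height, then creep down to contact.

Request:
{"method": "apply_moves", "body": {
  "targets": [
    [[-1,0.4,0,3.5,0,0,0],[-1,0.4,0,6.5,0,0,0],[-1,0.4,0,9,0,0,0],[-1,0.4,0,10.5,0,0,0],[-1,0.4,0,11.3,0,0,0],[-1,0.4,0,11.3,0,0,0]]
  ]
}}

```text
clock: 26.15
eef_pos: [502.2, 322.8, 3.7]
tcp_rot: [3.14, 0.001, -1.796]
contact_force: [0.3, -0.5, -1.2]
opening: 0.178
```

Request:
{"method": "apply_moves", "body": {
  "targets": [
    [[-1,0,0,0.2,0,0,0],[-1,0,0,0.4,0,0,0],[-1,0,0,0.5,0,0,0],[-1,0,0,0.5,0,0,0]]
  ]
}}

```text
clock: 26.55
eef_pos: [502.5, 323.0, -0.8]
tcp_rot: [3.141, 0.002, -1.796]
contact_force: [-0.1, -0.6, -1.6]
opening: 0.18
```

Request:
{"method": "apply_moves", "body": {
  "targets": [
    [[-1,0,0,0.1,0,0,0],[-1,0,0,0.2,0,0,0],[-1,0,0,0.3,0,0,0],[-1,0,0,0.3,0,0,0]]
  ]
}}

```text
clock: 26.95
eef_pos: [502.8, 323.1, -3.3]
tcp_rot: [3.141, 0.002, -1.796]
contact_force: [-1.0, -1.2, 5.1]
opening: 0.175
```

Request:
{"method": "apply_moves", "body": {
  "targets": [
    [[-1,0,0,0.1,0,0,0],[-1,0,0,0.1,0,0,0]]
  ]
}}

```text
clock: 27.15
eef_pos: [503.0, 323.1, -3.5]
tcp_rot: [3.142, 0.002, -1.796]
contact_force: [-0.7, -1.9, 7.9]
opening: 0.177
```

Contact is at the same height as the pickup. Release it and retreat clear of both cameras' view of the mat and channel.

Request:
{"method": "apply_moves", "body": {
  "targets": [
    [[-0.4,0,0,0,0,0,0],[0,0,0,0,0,0,0],[0.5,0,0,0,0,0,0],[1,0,0,0,0,0,0],[1,0,0,0,0,0,0],[1,0,0,0,0,0,0],[1,0,0,0,0,0,0]]
  ]
}}

```text
clock: 27.85
eef_pos: [503.0, 323.1, -3.5]
tcp_rot: [3.142, 0.002, -1.796]
contact_force: [-0.0, -0.4, -0.5]
opening: 0.995
```

Request:
{"method": "apply_moves", "body": {
  "targets": [
    [[1,0,0,-3,0,0,0],[1,0,0,-7,0,0,0],[1,0,0,-12,0,0,0],[1,0,0,-17,0,0,0],[1,0,0,-22,0,0,0],[1,0,0,-25,0,0,0],[1,0,0,-25,0,0,0]]
  ]
}}

```text
clock: 28.55
eef_pos: [505.2, 324.1, 251.9]
tcp_rot: [-3.135, 0.008, -1.796]
contact_force: [0.2, 0.0, 0.1]
opening: 1.0
```

Request:
{"method": "apply_moves", "body": {
  "targets": [
    [[1,4,2,0,0,0,0],[1,8,5,0,0,0,0],[1,12,8,0,0,0,0],[1,16,11,0,0,0,0],[1,20,13,0,0,0,0],[1,24,15,0,0,0,0],[1,28,16,0,0,0,0],[1,30,16,0,0,0,0]]
  ]
}}

```text
clock: 29.35
eef_pos: [279.3, 65.6, 247.2]
tcp_rot: [-3.137, 0.007, -1.796]
contact_force: [1.1, 0.1, -0.4]
opening: 1.001
```

Run:
```python
from h import *
q=r.sense();print(q['eef_pos'],q['contact_force'],q['opening'])
d=grab('top','tf.png');s=grab('side','sf.png');out=[]
for c,(x,y,w,h),k in((d,(185,85,175,195),2.5),(s,(230,130,110,195),2.5)):
    T=np.clip(cv2.resize(c['pixels'][y:y+h,x:x+w,::-1],None,fx=k,fy=k,interpolation=cv2.INTER_CUBIC)*1.5,0,255).astype(np.uint8);out.append(T)
cv2.imwrite('pics/m11.png',np.hstack(out))
```

```text
[279.25509506  65.56766611 247.2344927 ] [ 1.05131914  0.11338504 -0.36911637] 1.0011725511459433
```

View pics/m11.png

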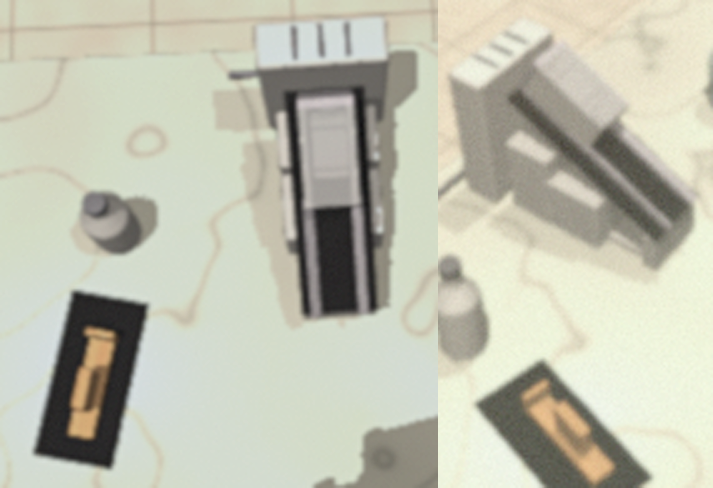

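The final view shows the stick on its mat, handle up, at (92,385), and the bottle undisturbed. The cartridge's rear edge is about 31 mm inside the cover mouth, where fully home is 30 mm. Handing it in.

```bash
python3 -c "
from rig import r
print(r.sign_off())"
```

```text
the job is handed in; nothing more can be done
None
```

I loaded the cartridge and pushed it home, laid the stick back on its mat, and handed the job in at about 29 s. No verdict was reported.

**What I did**
- I set the cartridge on the channel floor with its nozzle up the slope.
- I then pushed it into the tunnel with the larger stick until it stopped firmly. The push reading rose to about 23 N with no further travel; sliding took about 3 N.
- The stick went back on its mat with the handle up, and the arm backed clear.

**Last checks**
- **Cartridge:** through the cover, its rear edge is about 31 mm inside the tunnel mouth, against 30 mm expected. That is a picture estimate, good to a few mm.
- **Stick:** it touched down at the same height as at pickup and lies near the middle of the mat.
- **Bystanders:** the bottle stands as before. I never moved or touched the jar or the beaker, but I did not look at them again at the end.
- **Robot:** it touches nothing, and the force readings are near zero.

**What disagreed**
- **Tool position:** the true fingertips are about 30 mm short of the reported tool position along the tool axis. My first grasp therefore closed on nothing, just above the block. I confirmed the offset by touching the bench gently (about 30 N) and corrected for it from then on.
- **Placing:** on the first try the cartridge brushed the right-hand wall at about 20 N. I lifted it, shifted it left and lowered it again. It settled with up to about 33 N of press, which I eased before letting go.

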